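Clear and roll down a tiled board

TASK

With the beechwood brush, sweep every loose wooden off-cut off the tiled board into the clear plastic box beside it, keeping your fingers off them, and put the brush back upright on its mat. Then take the roller by its bar handle and roll it across all eight tiles with steady, moderate downward pressure (about 10 to 20 N, never slamming it) until every tile is flush with the board's surround, pressing the tiles with nothing but the roller, and stand it back on its own mat. Leave the tin, shoe horn and ramekin where they are.

Things in the scene. Friction and masses are not known exactly. Their poses are not given: they have to be found in the camera images.
- board: Fixed plywood board; origin on the table under the centre of its eight tiles (4 along x by 2 along y, covering x -90..90, y -100..100 mm). Surround 40 mm above the table; unpressed tile tops at 43 mm. Rims 12 mm higher than the surround, inner faces at x = +-125 and y = +190 mm; the edge at y = -112 mm, where the clear box stands, is open. From y = 131 to 101 mm a shallow ramp rises to 43 mm
- tierbox: Fixed clear plastic tier box, 262 x 126 mm (x, y), walls 3 mm; origin under its centre, axes parallel to the board's. Floor 3 mm above the table; three walls 72 mm high; the wall against the board's open edge (+y side) is cut down to 36 mm, just below the board's surface, so that what is swept over the edge falls in
- mat_a: Cork mat, fixed, 190 x 130 x 4 mm (x, y, z), origin under its centre; the brush stands on it at the start
- mat_b: Cork mat, fixed, the same size, origin under its centre; the roller stands on it at the start
- brush_grip (a point): Centre of the grip ridge on top of the beechwood shoe brush, 64 mm above its bristle tips. Ridge 110 mm long (x), 30 mm thick (y), from 50 to 84 mm above the tips
- roller_grip (a point): Centre of the hand roller's black bar handle: 26 mm thick (x), 100 mm long (y), 34 mm high. 91 mm above the drum's underside with the spring relaxed; the handle can be pushed down 10 mm on its spring, 2 N per mm
- tin: Black polish tin, 84 mm across, 27 mm high, bystander, origin under its centre
- shoehorn: White plastic shoe horn lying flat, about 195 mm long (x), 6 mm thick, bystander
- ramekin: Glass ramekin, 90 mm across, 45 mm high, bystander, origin under its centre
- offcut1: Wooden off-cut block about 62 x 28 x 24 mm, 35 g, lying on the tiled board at the start; its origin is its centre. Absent in some runs
- offcut2: Wooden off-cut block about 62 x 28 x 24 mm, 35 g, lying on the tiled board at the start; its origin is its centre. Absent in some runs
- offcut3: Wooden off-cut block about 62 x 28 x 24 mm, 35 g, lying on the tiled board at the start; its origin is its centre. Absent in some runs
- offcut4: Wooden off-cut block about 62 x 28 x 24 mm, 35 g, lying on the tiled board at the start; its origin is its centre. Absent in some runs
- offcut5: Wooden off-cut block about 62 x 28 x 24 mm, 35 g, lying on the tiled board at the start; its origin is its centre. Absent in some runs
- tile1 (a joint): How far this tile is pressed down (m): 0 = 3 mm proud, 0.003 = flush; it yields to about 6 N and stays where it is pushed. 43 x 98 mm, centre at x = -67.5, y = -50 mm in the board's frame
- tile2 (a joint): How far this tile is pressed down (m): 0 = 3 mm proud, 0.003 = flush; it yields to about 6 N and stays where it is pushed. 43 x 98 mm, centre at x = -22.5, y = -50 mm in the board's frame
- tile3 (a joint): How far this tile is pressed down (m): 0 = 3 mm proud, 0.003 = flush; it yields to about 6 N and stays where it is pushed. 43 x 98 mm, centre at x = 22.5, y = -50 mm in the board's frame
- tile4 (a joint): How far this tile is pressed down (m): 0 = 3 mm proud, 0.003 = flush; it yields to about 6 N and stays where it is pushed. 43 x 98 mm, centre at x = 67.5, y = -50 mm in the board's frame
- tile5 (a joint): How far this tile is pressed down (m): 0 = 3 mm proud, 0.003 = flush; it yields to about 6 N and stays where it is pushed. 43 x 98 mm, centre at x = -67.5, y = 50 mm in the board's frame
- tile6 (a joint): How far this tile is pressed down (m): 0 = 3 mm proud, 0.003 = flush; it yields to about 6 N and stays where it is pushed. 43 x 98 mm, centre at x = -22.5, y = 50 mm in the board's frame
- tile7 (a joint): How far this tile is pressed down (m): 0 = 3 mm proud, 0.003 = flush; it yields to about 6 N and stays where it is pushed. 43 x 98 mm, centre at x = 22.5, y = 50 mm in the board's frame
- tile8 (a joint): How far this tile is pressed down (m): 0 = 3 mm proud, 0.003 = flush; it yields to about 6 N and stays where it is pushed. 43 x 98 mm, centre at x = 67.5, y = 50 mm in the board's frame
- brush: The brush: 150 mm long (x), 46 mm wide (y), 84 mm high, 220 g, standing on stiff dark bristles that form a rigid flat foot 146 x 40 mm; origin at the middle of the bristle tips, same axes as brush_grip
- roller: The hand roller, 430 g: a sprung aluminium fork under the handle holds a dark drum, 40 mm diameter, 84 mm long, axle along y, so it rolls along x. The fork side plates (76 mm long in x, 96 mm apart overall) end 6 mm above the drum underside: set down and released, it stands by itself leaning about 9 degrees. Origin 91 mm under roller_grip
There are look-alikes about, which are no part of the job. Leave any pink or turquoise look-alike of the mat_a alone.

How it is judged:
By the outcome, as a careful person would: the job done as asked, in the order asked, and still so for the second after the job is handed in, with the robot touching nothing.
Of offcut1, offcut2, offcut3, offcut4, offcut5 only 3 to 5 are there at a start; the rules pass over those that are not, and their reading is None.
At some moment in a run one of offcut1, offcut2, offcut3, offcut4, offcut5 may be knocked a few centimetres aside while the robot is not near it.
It also fails if it takes over 200 s, if anything falls off the work surface, if the arm or the gripper's body presses on something with over 40 N, if the wrist force passes 120 N, or if a joint passes its speed limit or range.

ROBOT

A 6-joint arm with a two-finger parallel gripper is mounted at the origin on the work surface. World frame = base frame: x ahead of the robot, y to its left, z up, the work surface at z = 0. Lengths are in m, angles in rad, forces in N, time in s.
With the tool pointing down it reaches from about 0.325 to 0.775 m from the base axis. Payload 9.3 kg.
Tool frame: the origin (TCP) lies on the centre line of the jaws, within the pads' length; the fingertips stand 11 mm ahead of it and the grasp point (between the pads) lies 8 mm behind it; z points along the fingers, y is the line along which they close (so a half turn about z gives the same grasp; the last joint's range is limited). The gripper opens to 85 mm and grips with 20 to 120 N. Pads are 22 mm wide; open, the fingers measure 114 mm over their backs; the gripper's body (76 mm by 85 mm) begins 54 mm behind the grasp point. The pads swing forward as they close: fully open they stand 13 mm farther back than shut.
Start: joints at [-0.153, 0.259, 0.021, 1.334, 0, 1.418], TCP at [0.55, -0, 0.242] pointing down, gripper open.
Joint ranges: [-3.04, 3.04], [-0.91, 1.82], [-1.04, 1.36], [-1.92, 1.95], [-1.52, 1.45], [-3.14, 3.14]. Speed limits (rad/s): [2.22, 2.22, 2.79, 3.14, 3.14, 3.14].

INTERFACE

Orientations are given as a 3x3 rotation matrix whose columns are the frame's x, y, z axes.
In Python, from workcell import get_state, cams, job_done gives the robot as it stands. The module is installed in compiled form; this text tells all that it offers.
- The arm moves only by the shell command python3 -m jog 'ROWS' [FORCE]. ROWS is JSON, a list of rows, each a list of 5 numbers: the opening, from 0 (shut) to 1 (fully open), then the shift along the world's x, y, z in units of 30 mm (1.0 is 30 mm), then the turn about the world's z in degrees. In form: [[jaw, x, y, z, spin], ...]. A call has 1 to 12 rows; each row shifts and turns the commanded pose from where the row before left it; what a row does not reach is not made up. A row lasts 1/10 s, in which the tool goes at most 50 mm and 8.59 degrees, less where a joint would pass 70% of its speed; a pose out of reach is approached as far as the arm can. A call is refused whole if a number of a shift passes 1 or a number of a turn 8.59, either way. A call with a gripper value outside its range is refused whole. The fingers move at their own pace and stop on an object; FORCE is the grip in N (left out, the last holds). Time passes only in rows, so rows that do not move let the fingers close. It gives the time, the measured TCP pose, the force, the opening and the grip force at its end, in the units of the state.
- get_state(): the state, without advancing time (a new reading comes with each control period).
- cams.get_image(name): name is "scene" or "side" or "wrist"; returns the picture (384x512x3 uint8, red, green, blue); there is no depth.
- cams.get_calibration(name): a dict with "camera_matrix" (3x3 intrinsics, pixels), "xyz" and "orientation" of the camera in the world. Camera axes: x right, y down, z forward; pixel columns grow to the right and rows downward; lengths in m; the calibration is good to about 2 mm. The wrist camera is an equidistant fisheye: a pixel r from the principal point sees the ray r / f radians off the axis. A picture is of the moment at which its call begins: read the wrist's pose just before it. get_calibration takes no time and is no camera call; for the wrist camera it gives the pose at the moment of the call.
- job_done(): hands the job in; it is judged then, once.
The state is a dict: "time_s": time; "q": joint angles; "dq": joint speeds; "effort": joint torques, N m; "tool_pos": TCP position; "tcp_rot": TCP orientation; "ft_force": force on the tool from outside, world axes, zero at the start; "ft_torque": the same for the moment, N m; "opening": opening from 0.0 (shut) to 1.0 (fully open); "grasp_force": force on a finger pad.
Only numpy, scipy, OpenCV 4.12 (cv2) and the standard library are available. Lean on these libraries where they do the work, as an engineer would, in place of code of your own. Each camera call takes 0.05 s, during which the arm holds its last target. There are 200 camera calls.

## Working session

There is one attempt and no reset: what is moved stays moved. The work goes in short steps, Python scripts to look and compute and a shell command to move; the robot and the scene stay as the last step left them, time stands still between calls to the robot, and variables do not carry over. Pictures are saved under pics/ and viewed, at most 14 in all, crops included, and the job is handed in when it is done.

```bash
mkdir -p pics; cat > h.py <<'E'
import numpy as np, cv2
from workcell import get_state, cams, job_done
def snap(n,f,crop=None,s=1):
    c=cams.get_calibration(n); im=cams.get_image(n)
    if crop: im=im[crop[1]:crop[3],crop[0]:crop[2]]
    if s!=1: im=cv2.resize(im,None,fx=s,fy=s,interpolation=cv2.INTER_CUBIC)
    cv2.imwrite('pics/'+f,im[:,:,::-1]); return c
def pix2w(n,u,v,z,c=None):
    c=c or cams.get_calibration(n); K=np.array(c['camera_matrix']);R=np.array(c['orientation']);t=np.array(c['xyz'])
    a=np.array([(u-K[0,2])/K[0,0],(v-K[1,2])/K[1,1]])
    if n=='wrist':
        r=np.linalg.norm(a); d=np.array([*(a/max(r,1e-9)*np.sin(r)),np.cos(r)])
    else: d=np.array([*a,1])
    d=R@d; return t+d*(z-t[2])/d[2]
def st():
    s=get_state(); print(round(s['time_s'],2),np.round(s['tool_pos'],4),np.round(s['ft_force'],1),round(s['opening'],3),round(s['grasp_force'],1),'yaw',round(np.degrees(np.arctan2(s['tcp_rot'][1][0],s['tcp_rot'][0][0])),1)); return s
E
python3 - <<'E'
from h import *
st(); print(get_state()['tcp_rot'])
for n in ('scene','side'):
    c=snap(n,n+'0.png',None,1.5625); print(n,c)
c=snap('wrist','wrist0.png',None,1.5625);print(c)
E
```

```text
0.0 [0.5497 0.     0.2417] [-0.4 -0.5  0.3] 1.001 0.0 yaw 90.0
[[ 7.29166700e-05  9.99999141e-01 -1.30901444e-03]
 [ 9.99999978e-01 -7.26589259e-05  1.96945822e-04]
 [ 1.96850542e-04 -1.30902877e-03 -9.99999124e-01]]
scene {'camera_matrix': array([[453.83004521,   0.        , 257.62193501],
       [  0.        , 453.83004521, 192.07666731],
       [  0.        ,   0.        ,   1.        ]]), 'xyz': array([1.17040167, 0.61991895, 0.85912558]), 'orientation': array([[-0.73488824,  0.43670342, -0.5188732 ],
       [ 0.677745  ,  0.44524836, -0.5851629 ],
       [-0.0245152 , -0.78169304, -0.62318134]])}
side {'camera_matrix': array([[453.20330892,   0.        , 258.4279755 ],
       [  0.        , 453.20330892, 187.44576993],
       [  0.        ,   0.        ,   1.        ]]), 'xyz': array([ 0.07423425, -1.06573215,  0.88469652]), 'orientation': array([[ 0.90789063, -0.26275768,  0.32663894],
       [-0.41909471, -0.55086792,  0.7217369 ],
       [-0.009707  , -0.79215083, -0.61024818]])}
{'camera_matrix': array([[297.31863964,   0.        , 258.08738763],
       [  0.        , 297.31863964, 190.8914111 ],
       [  0.        ,   0.        ,   1.        ]]), 'xyz': array([0.54909187, 0.0748132 , 0.37289608]), 'orientation': array([[ 9.99998591e-01,  2.59775846e-04, -1.65817938e-03],
       [-2.32287671e-04, -9.57021780e-01, -2.90015961e-01],
       [-1.66225292e-03,  2.90015938e-01, -9.57020372e-01]])}
```

View pics/scene0.png

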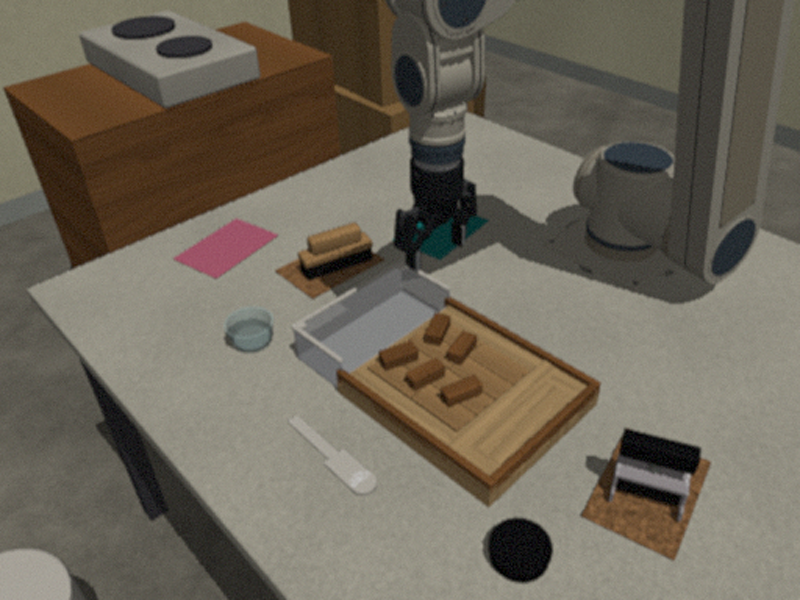

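View pics/side0.png

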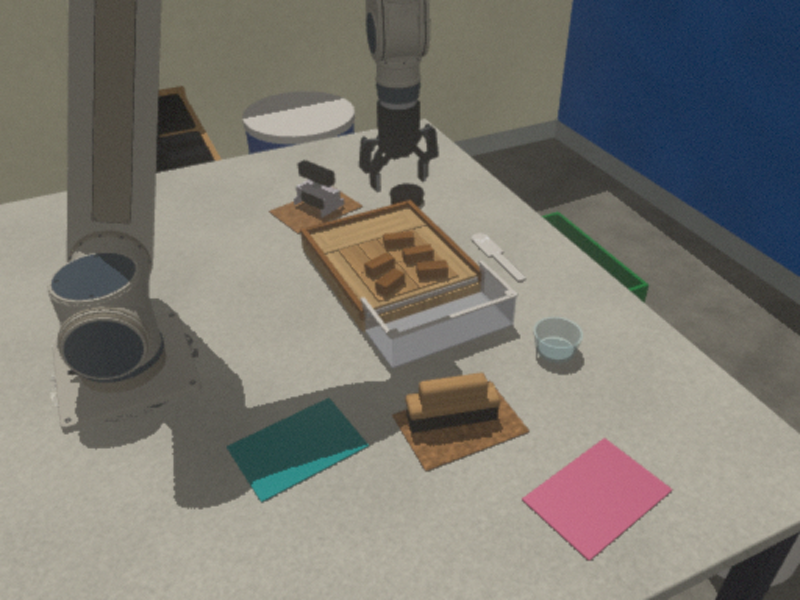

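View pics/wrist0.png

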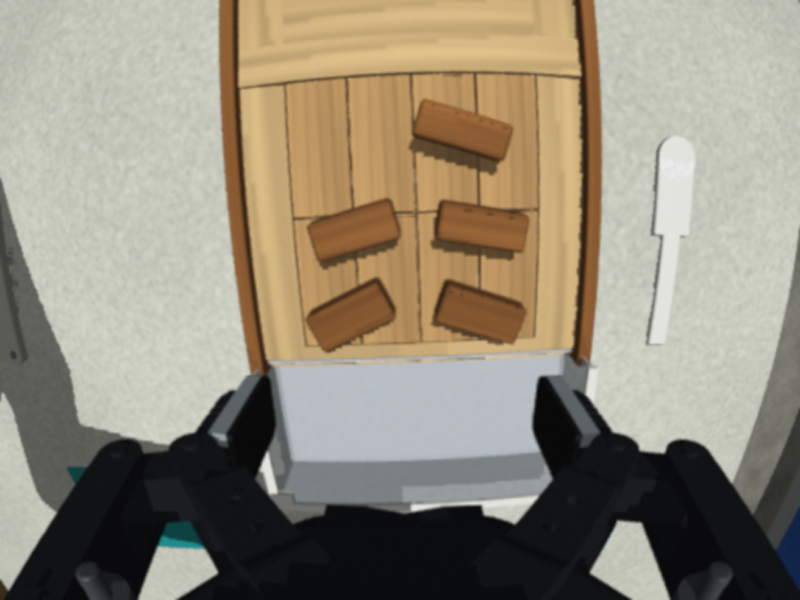

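The wrist view shows five off-cuts on the board, with the tile grid corners at (287,84), (538,80), (306,347) and (535,340). In the scene view the brush ridge is at (307..361, 233) and the roller bar spans (622..701, 445). Next I'll turn these into positions.

```bash
python3 - <<'E'
from h import *
def P(n,l,z):
    for u,v in l: print(n,(u,v),np.round(pix2w(n,u/1.5625,v/1.5625,z),3)[:2])
print('tiles');P('wrist',[(287,84),(538,80),(306,347),(535,340),(416,211)],.043)
print('offcuts top');P('wrist',[(465,128),(353,228),(482,224),(350,312),(481,310)],.065)
print('matA');P('side',[(393,416),(528,430),(427,469)],.004);P('scene',[(277,270),(318,293),(383,263)],.004)
print('ridge top');P('side',[(420,380),(485,375),(490,383),(422,390)],.088);P('scene',[(305,234),(355,224),(362,231),(312,244)],.088)
print('matB');P('side',[(270,211),(362,208),(302,232)],.004);P('scene',[(711,460),(676,553),(583,515)],.004)
print('bar');P('side',[(299,162),(334,177)],.11);P('scene',[(625,431),(701,446),(698,473),(622,457)],.105)
E
python3 - <<'E'
import sys;sys.path.insert(0,'.')
import cv2
a=cv2.imread('pics/side0.png');b=cv2.imread('pics/scene0.png')
import numpy as np
f=lambda im,x,y,w=140,h=105:cv2.resize(im[y:y+h,x:x+w],(400,300),interpolation=cv2.INTER_CUBIC)
cv2.imwrite('pics/crops.png',np.vstack([np.hstack([f(a,390,370),f(b,265,210)]),np.hstack([f(a,255,140),f(b,580,425,175,131)])]))
E
```

```text
tiles
wrist (287, 84) [0.466 0.134]
wrist (538, 80) [0.645 0.138]
wrist (306, 347) [ 0.473 -0.065]
wrist (535, 340) [ 0.652 -0.059]
wrist (416, 211) [0.558 0.04 ]
offcuts top
wrist (465, 128) [0.589 0.098]
wrist (353, 228) [0.515 0.031]
wrist (482, 224) [0.602 0.034]
wrist (350, 312) [ 0.511 -0.029]
wrist (481, 310) [ 0.603 -0.027]
matA
side (393, 416) [ 0.389 -0.321]
side (528, 430) [ 0.575 -0.443]
side (427, 469) [ 0.392 -0.443]
scene (277, 270) [ 0.576 -0.437]
scene (318, 293) [ 0.562 -0.316]
scene (383, 263) [ 0.404 -0.302]
ridge top
side (420, 380) [ 0.429 -0.341]
side (485, 375) [ 0.528 -0.375]
side (490, 383) [ 0.526 -0.394]
side (422, 390) [ 0.422 -0.362]
scene (305, 234) [ 0.524 -0.395]
scene (355, 224) [ 0.43  -0.353]
scene (362, 231) [ 0.436 -0.323]
scene (312, 244) [ 0.535 -0.357]
matB
side (270, 211) [0.39  0.408]
side (362, 208) [0.595 0.324]
side (302, 232) [0.43  0.285]
scene (711, 460) [0.389 0.419]
scene (676, 553) [0.564 0.465]
scene (583, 515) [0.604 0.346]
bar
side (299, 162) [0.478 0.418]
side (334, 177) [0.527 0.312]
scene (625, 431) [0.52  0.337]
scene (701, 446) [0.469 0.422]
scene (698, 473) [0.513 0.442]
scene (622, 457) [0.561 0.36 ]
```

View pics/crops.png

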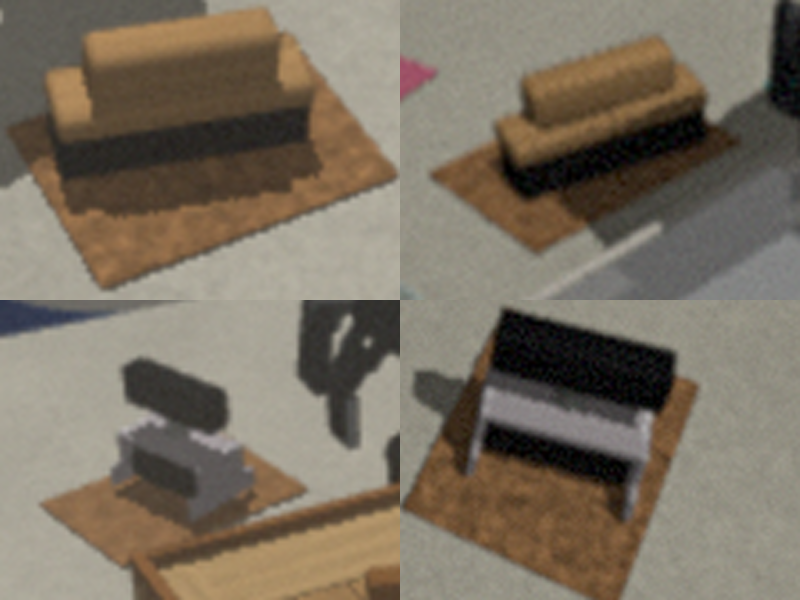

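```bash
python3 -m jog '[[1,-0.2,-1,0,8],[1,-0.2,-1,0,8],[1,-0.2,-1,0,8],[1,-0.2,-1,0,8],[1,-0.2,-1,0,8],[1,-0.2,-1,0,8],[1,-0.2,-1,0,8],[1,-0.2,-1,0,8],[1,-0.2,-1,0,6],[1,-0.2,-1,0,0],[1,-0.2,-1,0,0],[1,-0.17,-1.07,0,0]]' 40; python3 -m jog '[[1,-0.17,-1,0,0],[1,0,-0.07,-0.5,0],[1,0,0,-0.5,0],[1,0,0,0,0]]'; python3 - <<'E'
from h import *
st(); snap('wrist','w1.png',None,1.5625)
E
```

```text
time_s: 0.55
tool_pos: [0.5439, -0.0322, 0.2104]
tcp_rot: [[0.0, 1.0, -0.003], [1.0, -0.0, 0.001], [0.001, -0.003, -1.0]]
ft_force: [0.2, 0.2, -0.4]
opening: 1.003
grasp_force: 0.0
0.55 [ 0.5439 -0.0322  0.2104] [ 0.2  0.2 -0.4] 1.003 0.0 yaw 90.0out of range
```

View pics/w1.png

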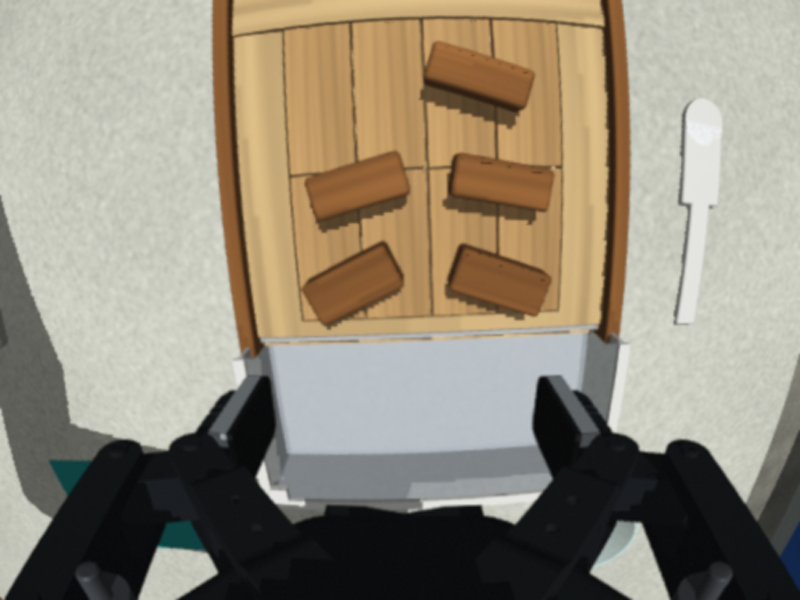

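The picture shows the same scene, with the arm still over the box: the first call was refused because one shift value was above 1. Retrying the travel.

```bash
python3 -m jog '[[1,-0.2,-1,0,8],[1,-0.2,-1,0,8],[1,-0.2,-1,0,8],[1,-0.2,-1,0,8],[1,-0.2,-1,0,8],[1,-0.2,-1,0,8],[1,-0.2,-1,0,8],[1,-0.2,-1,0,8],[1,-0.2,-1,0,6],[1,-0.2,-1,0,0],[1,-0.2,-1,0,0],[1,0,0,0,0]]' 40; python3 - <<'E'
from h import *
st(); snap('wrist','w2.png',None,1.5625)
E
```

```text
time_s: 1.8
tool_pos: [0.4784, -0.3653, 0.2126]
tcp_rot: [[-0.939, 0.345, 0.0], [0.345, 0.939, -0.001], [-0.001, -0.001, -1.0]]
ft_force: [-1.0, 0.7, 0.2]
opening: 1.003
grasp_force: 0.0
1.8 [ 0.4784 -0.3653  0.2126] [-1.   0.7  0.2] 1.003 0.0 yaw 159.8
```

View pics/w2.png

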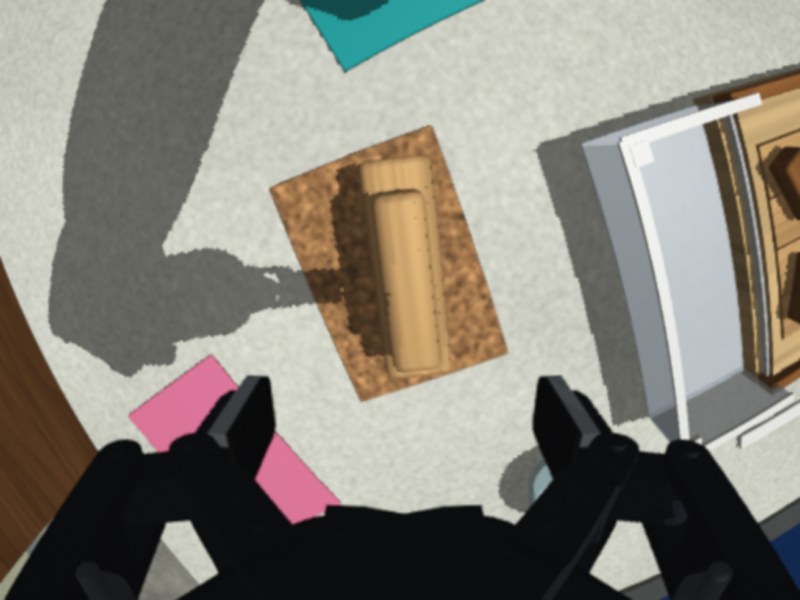

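The brush ridge runs from (397,193) to (417,368), and the mat corners are at (271,188), (432,126), (507,353) and (362,400).

```bash
python3 - <<'E'
from h import *
s=get_state()
def P(l,z): return np.array([pix2w('wrist',u/1.5625,v/1.5625,z)[:2] for u,v in l])
e=P([(397,193),(417,368)],.088);d=e[1]-e[0];print('ridge',e.round(4),e.mean(0).round(4),'len',np.linalg.norm(d),'yaw',np.degrees(np.arctan2(d[1],d[0])))
m=P([(271,188),(432,126),(507,353),(362,400)],.004);print(m.round(3),m.mean(0).round(4))
d=m[3]-m[0];print(np.degrees(np.arctan2(d[1],d[0])))
E
```

```text
ridge [[ 0.4234 -0.3465]
 [ 0.5255 -0.3714]] [ 0.4745 -0.359 ] len 0.10510146991429568 yaw -13.705742113649691
[[ 0.39  -0.436]
 [ 0.391 -0.309]
 [ 0.577 -0.31 ]
 [ 0.576 -0.436]] [ 0.4838 -0.3726]
0.014580921737069945
```

```bash
python3 -m jog '[[1,-0.13,0.2,-0.9,6],[1,0,0,-0.9,0],[1,0,0,-0.9,0],[1,0,0,-0.9,0],[1,0,0,-0.7,0],[1,0,0,-0.45,0],[1,0,0,0,0],[0.2,0,0,0,0],[0.2,0,0,0,0],[0.2,0,0,0,0],[0.2,0,0,0,0],[0.2,0,0,0,0]]' 40;python3 -m jog '[[0,0,0,0,0],[0,0,0,0,0],[0,0,0,0,0]]' 60; python3 -c "
from h import *
st()"
```

```text
time_s: 3.05
tool_pos: [0.4753, -0.3568, 0.0707]
tcp_rot: [[-0.97, 0.242, 0.001], [0.242, 0.97, -0.002], [-0.001, -0.001, -1.0]]
ft_force: [-1.0, -1.6, 5.9]
opening: 0.348
grasp_force: 39.0
time_s: 3.35
tool_pos: [0.4753, -0.3569, 0.0707]
tcp_rot: [[-0.97, 0.242, 0.001], [0.242, 0.97, -0.002], [-0.001, -0.001, -1.0]]
ft_force: [-0.2, -2.5, 6.7]
opening: 0.345
grasp_force: 61.0
3.35 [ 0.4753 -0.3569  0.0707] [-0.2 -2.5  6.7] 0.345 61.0 yaw 166.0
```

```bash
python3 -m jog '[[0,0,0,0.5,0],[0,0,0,0.9,0],[0,0,0,0.9,0],[0,0,0,0.9,0],[0,0,0,0.8,0],[0,0.3,1,0,4],[0,0.3,1,0,4],[0,0.3,1,0,4],[0,0.3,1,0,4],[0,0.3,1,0,0],[0,0.3,1,0,0],[0,0.3,1,0,0]]' 60;python3 -m jog '[[0,0.3,1,0,0],[0,0.23,1,0,0],[0,0,1,0,0],[0,0,1,0,0],[0,0,1,0,0],[0,0,1,0,0],[0,0,1,0,0],[0,0,1,0,0],[0,0,1,0,0],[0,0,1,0,0],[0,0,1,0,0],[0,0,0.1,0,0]]'; python3 - <<'E'
from h import *
st(); snap('side','s3.png',(130,80,430,300),2.5)
E
```

```text
time_s: 4.55
tool_pos: [0.5379, -0.1446, 0.1895]
tcp_rot: [[-0.999, -0.035, -0.001], [-0.035, 0.999, 0.001], [0.001, 0.001, -1.0]]
ft_force: [0.6, 0.1, -1.7]
opening: 0.342
grasp_force: 60.4
time_s: 5.75
tool_pos: [0.5532, 0.1897, 0.1893]
tcp_rot: [[-0.999, -0.038, -0.001], [-0.038, 0.999, 0.001], [0.001, 0.001, -1.0]]
ft_force: [-0.4, -0.3, -2.5]
opening: 0.345
grasp_force: 61.6
5.75 [0.5532 0.1897 0.1893] [-0.4 -0.3 -2.5] 0.345 61.6 yaw -177.8
```

View pics/s3.png

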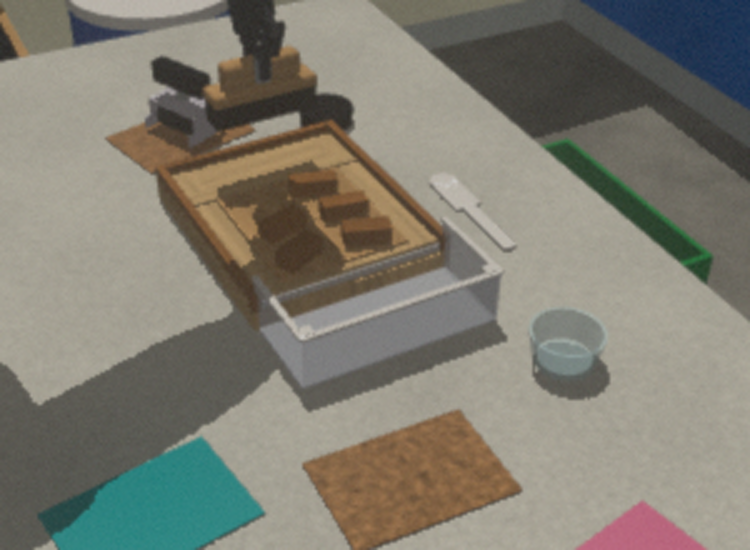

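The side picture shows the brush held level at the far end of the board, with the five blocks undisturbed (two of them in shadow). Lower and sweep down the centre.

```bash
python3 -m jog '[[0,0,0,-0.8,0],[0,0,0,-0.8,0],[0,0,0,-0.6,0],[0,0,0,-0.3,0],[0,0,-0.3,0,0],[0,0.02,-0.5,0,0],[0,0.02,-0.5,0,0],[0,0.02,-0.5,0,0],[0,0.02,-0.5,0,0],[0,0.02,-0.5,0,0],[0,0.02,-0.5,0,0],[0,0.02,-0.5,0,0]]';python3 -m jog '[[0,0.02,-0.5,0,0],[0,0.02,-0.5,0,0],[0,0.02,-0.5,0,0],[0,0.02,-0.5,0,0],[0,0.02,-0.5,0,0],[0,0.02,-0.5,0,0],[0,0.02,-0.5,0,0],[0,0.02,-0.5,0,0],[0,0.02,-0.5,0,0],[0,0.02,-0.5,0,0],[0,0.02,-0.5,0,0],[0,0.02,-0.5,0,0]]'; python3 - <<'E'
from h import *
st(); a=[]
for n,c in (('side',(130,80,430,300)),('scene',(170,150,430,340))):
    im=cams.get_image(n)[c[1]:c[3],c[0]:c[2]]; a.append(cv2.resize(im,(400,300)))
cv2.imwrite('pics/sw1.png',np.hstack(a)[:,:,::-1])
E
```

```text
time_s: 7.0
tool_pos: [0.5582, 0.0716, 0.1149]
tcp_rot: [[-0.999, -0.035, 0.0], [-0.035, 0.999, 0.0], [-0.0, 0.0, -1.0]]
ft_force: [0.0, 1.6, -1.9]
opening: 0.345
grasp_force: 61.5
time_s: 8.2
tool_pos: [0.5653, -0.1084, 0.1148]
tcp_rot: [[-0.999, -0.035, -0.0], [-0.035, 0.999, 0.0], [0.0, 0.0, -1.0]]
ft_force: [-2.0, 4.8, 4.7]
opening: 0.34
grasp_force: 62.1
8.2 [ 0.5653 -0.1084  0.1148] [-2.   4.8  4.7] 0.34 62.1 yaw -178.0
```

View pics/sw1.png

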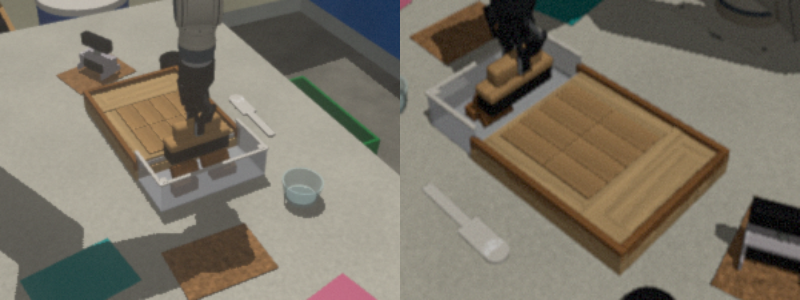

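The board is clear, and the blocks are at or in the box. One may be jammed under the bristles, so I'll lift and check.

```bash
python3 -m jog '[[0,0,0,0.6,0],[0,0,0,0.9,0],[0,0,0,0.9,0],[0,0,0,0,0],[0,0,0,0,0]]'; python3 - <<'E'
from h import *
st(); a=[]
for n,c in (('side',(200,130,360,250)),('scene',(170,160,330,280))):
    im=cams.get_image(n)[c[1]:c[3],c[0]:c[2]]; a.append(cv2.resize(im,(400,300)))
w=cv2.resize(cams.get_image('wrist'),(400,300));
cv2.imwrite('pics/sw2.png',np.vstack([np.hstack(a),np.hstack([w,w*0])])[:,:,::-1])
E
```

```text
time_s: 8.8
tool_pos: [0.5654, -0.1069, 0.1868]
tcp_rot: [[-0.999, -0.035, 0.001], [-0.035, 0.999, -0.0], [-0.001, -0.0, -1.0]]
ft_force: [0.0, -0.2, -2.8]
opening: 0.343
grasp_force: 61.7
8.8 [ 0.5654 -0.1069  0.1868] [ 0.  -0.2 -2.8] 0.343 61.7 yaw -178.0
```

View pics/sw2.png

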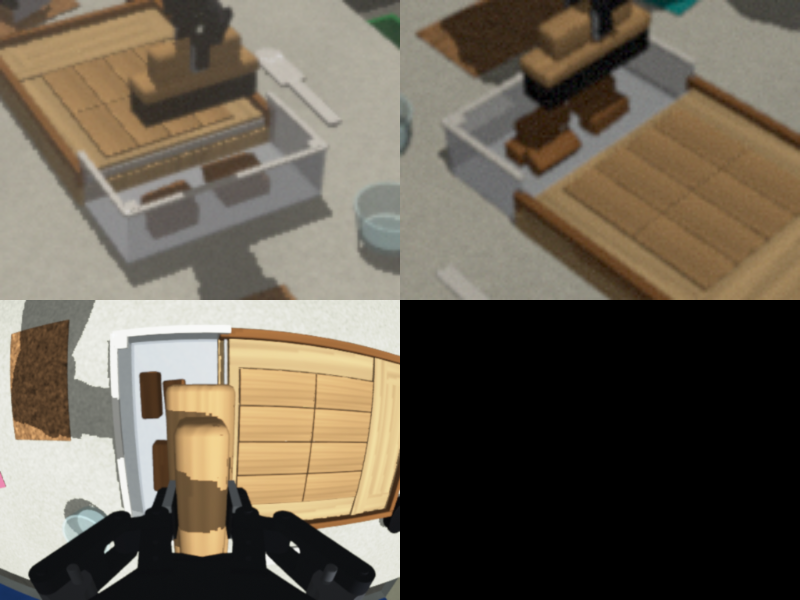

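All five blocks lie in the box and the board is clear. Return the brush to its mat.

```bash
python3 -m jog '[[0,-0.3,-0.9,0,0],[0,-0.3,-1,0,-2],[0,-0.3,-1,0,0],[0,-0.3,-1,0,0],[0,-0.3,-1,0,0],[0,-0.3,-1,0,0],[0,-0.3,-1,0,0],[0,-0.3,-1,0,0],[0,-0.35,-0.9,0,0],[0,0,0,-0.9,0],[0,0,0,-0.9,0],[0,0,0,-0.9,0]]';python3 -m jog '[[0,0,0,-0.6,0],[0,0,0,-0.35,0],[0,0,0,-0.15,0],[0,0,0,0,0],[0,0,0,0,0]]'; python3 -c "
from h import *
st()"
```

```text
time_s: 10.15
tool_pos: [0.4822, -0.371, 0.1037]
tcp_rot: [[-1.0, 0.001, -0.001], [0.001, 1.0, 0.001], [0.001, 0.001, -1.0]]
ft_force: [0.3, 0.3, -2.1]
opening: 0.342
grasp_force: 61.8
time_s: 10.65
tool_pos: [0.4832, -0.3714, 0.0735]
tcp_rot: [[-1.0, -0.0, 0.001], [-0.0, 1.0, -0.001], [-0.001, -0.001, -1.0]]
ft_force: [0.3, -0.6, -1.7]
opening: 0.338
grasp_force: 61.7
10.65 [ 0.4832 -0.3714  0.0735] [ 0.3 -0.6 -1.7] 0.338 61.7 yaw -180.0
```

```bash
python3 -m jog '[[0,0,0,-0.08,0],[0,0,0,0,0],[0.6,0,0,0,0],[0.6,0,0,0,0],[0.6,0,0,0,0],[0.8,0,0,0,0],[0.8,0,0,0.5,0],[0.8,0,0,1,0],[0.8,0,0,1,0],[0.8,0,0,1,0],[0.8,0,0,1,0],[0.8,0,0,1,0]]'; python3 - <<'E'
from h import *
st(); snap('side','b4.png',(200,200,400,340),3)
E
python3 -m jog '[[1,0,1,0,-8],[1,0,1,0,-8],[1,0,1,0,-8],[1,0,1,0,-8],[1,0,1,0,-8],[1,0,1,0,-8],[1,0,1,0,-8],[1,0,1,0,-6],[1,0,1,0,0],[1,0,1,0,0],[1,0,1,0,0],[1,0,1,0,0]]';python3 -m jog '[[1,0,1,0,0],[1,0,1,0,0],[1,0,1,0,0],[1,0,1,0,0],[1,0,1,0,0],[1,0,1,0,0],[1,0,1,0,0],[1,0,1,0,0],[1,0,1,0,0],[1,0,0,0,0]]'; python3 - <<'E'
from h import *
st(); snap('wrist','w5.png',None,1.5625)
E
```

```text
time_s: 11.85
tool_pos: [0.4827, -0.371, 0.2367]
tcp_rot: [[-1.0, 0.0, 0.0], [0.0, 1.0, -0.0], [-0.0, -0.0, -1.0]]
ft_force: [0.1, -0.8, -0.0]
opening: 0.8
grasp_force: 0.0
11.85 [ 0.4827 -0.371   0.2367] [ 0.1 -0.8 -0. ] 0.8 0.0 yaw 180.0
time_s: 13.1
tool_pos: [0.4826, -0.0099, 0.2354]
tcp_rot: [[-0.469, 0.883, 0.0], [0.883, 0.469, -0.0], [-0.0, 0.0, -1.0]]
ft_force: [-0.1, -0.0, -0.5]
opening: 1.001
grasp_force: 0.0
time_s: 14.1
tool_pos: [0.4825, 0.2617, 0.235]
tcp_rot: [[-0.472, 0.882, -0.0], [0.882, 0.472, 0.001], [0.001, 0.0, -1.0]]
ft_force: [-1.1, -0.3, 0.4]
opening: 1.001
grasp_force: 0.0
14.1 [0.4825 0.2617 0.235 ] [-1.1 -0.3  0.4] 1.001 0.0 yaw 118.2
```

View pics/b4.png

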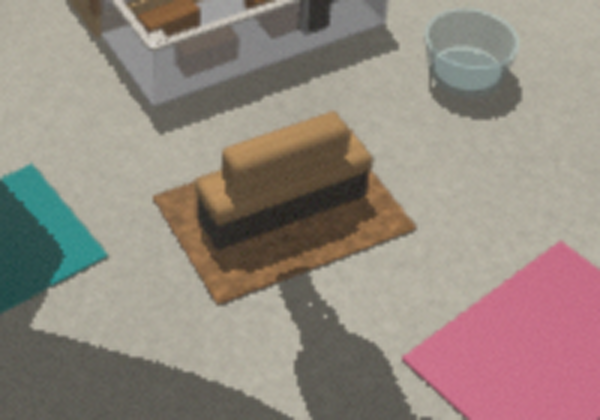

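View pics/w5.png

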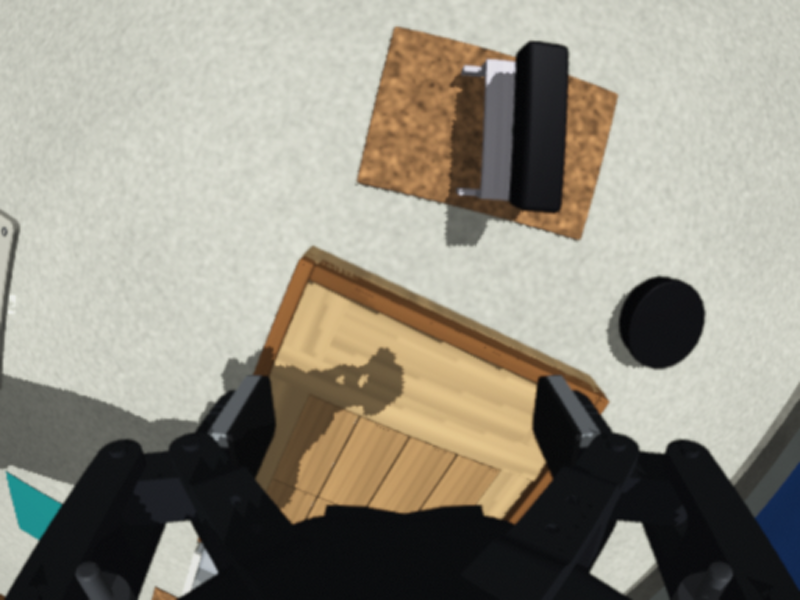

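The brush is upright on its mat. The roller bar top runs from (549,45) to (541,210), leaning to image right, and the mat corners are at (395,27), (617,95), (580,240) and (357,183).

```bash
python3 - <<'E'
from h import *
def P(l,z): return np.array([pix2w('wrist',u/1.5625,v/1.5625,z)[:2] for u,v in l])
for l in ([(549,45),(541,210)],[(544,45),(536,209)]):
    e=P(l,.110);d=e[0]-e[1];print('bar',e.round(4),e.mean(0).round(4),'len',np.linalg.norm(d),'yaw',np.degrees(np.arctan2(d[1],d[0]))-90)
m=P([(395,27),(617,95),(580,240),(357,183)],.004);print(m.round(3),m.mean(0).round(4))
d=m[1]-m[0];print(np.degrees(np.arctan2(d[1],d[0])))
E
```

```text
bar [[0.4853 0.4268]
 [0.5274 0.3407]] [0.5064 0.3837] len 0.0958004070081054 yaw 26.083503993977175
bar [[0.4828 0.4251]
 [0.5245 0.3397]] [0.5037 0.3824] len 0.09500573328965616 yaw 26.039562233198197
[[0.39  0.418]
 [0.571 0.465]
 [0.603 0.343]
 [0.423 0.295]] [0.4967 0.3803]
14.566376005667143
```

```bash
python3 -m jog '[[1,0.3,1,0,-2],[1,0.3,1,0,0],[1,0.12,1,0,0],[1,0,1,0,0],[1,0,0,-0.8,0],[1,0,0,-0.9,0],[1,0,0,-0.9,0],[1,0,0,-0.9,0],[1,0,0,-0.8,0],[1,0,0,-0.4,0],[1,0,0,-0.1,0],[1,0,0,0,0]]' 40;python3 -m jog '[[0.2,0,0,0,0],[0.2,0,0,0,0],[0.2,0,0,0,0],[0.2,0,0,0,0],[0.2,0,0,0,0],[0.2,0,0,0,0],[0,0,0,0,0],[0,0,0,0,0]]' 40;  python3 - <<'E'
from h import *
st(); snap('scene','r6.png',(340,240,500,360),3.5)
E
```

```text
time_s: 15.35
tool_pos: [0.5048, 0.3786, 0.0919]
tcp_rot: [[-0.438, 0.899, 0.0], [0.899, 0.438, 0.0], [-0.0, 0.0, -1.0]]
ft_force: [-0.5, -0.2, -0.0]
opening: 1.0
grasp_force: 0.0
time_s: 16.15
tool_pos: [0.5045, 0.379, 0.0916]
tcp_rot: [[-0.438, 0.899, 0.0], [0.899, 0.438, 0.0], [0.0, 0.0, -1.0]]
ft_force: [0.4, 0.4, 2.9]
opening: 0.3
grasp_force: 39.9
16.15 [0.5045 0.379  0.0916] [0.4 0.4 2.9] 0.3 39.9 yaw 116.0
```

View pics/r6.png

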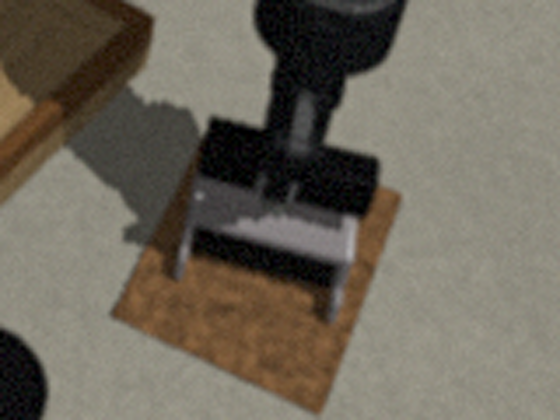

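The bar is seated between the pads, with the opening matching 26 mm. Lift it and carry it over the ramp end of the board.

```bash
python3 -m jog '[[0,0,0,0,0],[0,0,0,0,0],[0,0,0,0.5,0],[0,0,0,0.9,0],[0,0,0,0.9,0],[0,0,0,0.9,0],[0,0,0,0.3,0],[0,0.4,-0.9,0,8],[0,0.4,-0.9,0,8],[0,0.4,-0.9,0,8],[0,0.4,-0.9,0,8],[0,0.4,-0.9,0,8]]' 90;python3 -m jog '[[0,0.4,-0.9,0,8],[0,0.4,-0.9,0,8],[0,0.37,-0.4,0,8],[0,0,0,0,2],[0,0,0,0,0],[0,0,0,0,0]]';  python3 - <<'E'
from h import *
st()
c=cams.get_calibration('side');K=c['camera_matrix'];R=c['orientation']
def pr(p):
    q=R.T@(np.array(p)-c['xyz']);q=K@q;return q[:2]/q[2]
t=get_state()['tool_pos']
u,v=pr(t);print(u,v)
snap('side','r7.png',(int(u)-50,int(v)-25,int(u)+50,int(v)+50),8)
E
```

```text
time_s: 17.4
tool_pos: [0.5641, 0.2426, 0.1946]
tcp_rot: [[-0.916, 0.401, -0.003], [0.401, 0.916, -0.001], [0.002, -0.002, -1.0]]
ft_force: [1.6, 0.6, -4.4]
opening: 0.287
grasp_force: 91.9
time_s: 18.0
tool_pos: [0.599, 0.1779, 0.1952]
tcp_rot: [[-0.999, -0.034, -0.002], [-0.034, 0.999, -0.0], [0.002, -0.0, -1.0]]
ft_force: [-0.7, 0.2, -5.2]
opening: 0.291
grasp_force: 91.8
18.0 [0.599  0.1779 0.1952] [-0.7  0.2 -5.2] 0.291 91.8 yaw -178.1
246.83303972874324 103.23875920037439
```

View pics/r7.png

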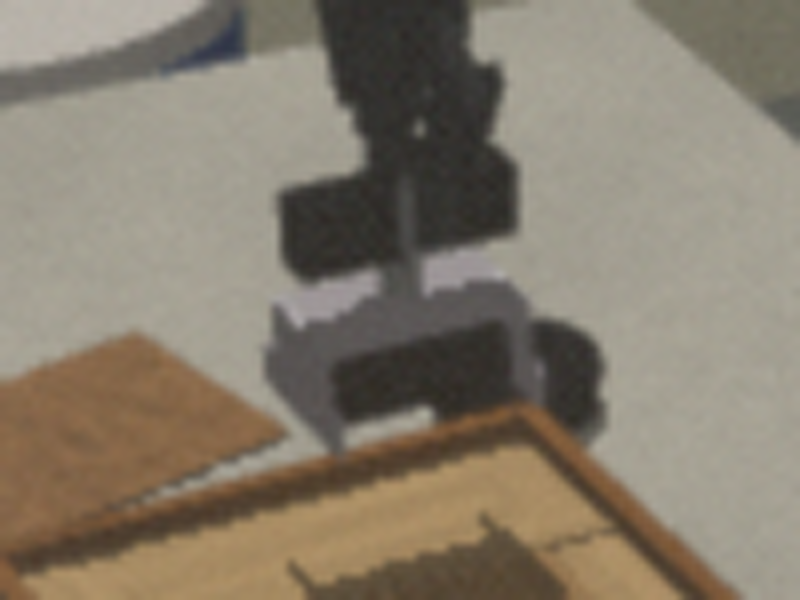

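The roller hangs level in the jaws over the ramp end. Lower until there's contact.

```bash
python3 -m jog '[[0,0,0,-0.7,0],[0,0,0,-0.7,0],[0,0,0,-0.5,0],[0,0,0,-0.1,0],[0,0,0,0,0],[0,0,0,0,0]]'; for i in 1; do python3 -m jog '[[0,0,0,-0.1,0],[0,0,0,0,0]]'|grep -E 'pos|force'; python3 -m jog '[[0,0,0,-0.1,0],[0,0,0,0,0]]'|grep -E 'pos|force'; python3 -m jog '[[0,0,0,-0.1,0],[0,0,0,0,0]]'|grep -E 'pos|force'; done
```

```text
time_s: 18.65
tool_pos: [0.5998, 0.1782, 0.1373]
tcp_rot: [[-0.999, -0.035, 0.001], [-0.035, 0.999, 0.0], [-0.001, 0.0, -1.0]]
ft_force: [-0.6, -0.2, -4.9]
opening: 0.289
grasp_force: 91.8
tool_pos: [0.5996, 0.178, 0.1336]
ft_force: [-0.8, -0.6, -4.6]
grasp_force: 91.8
tool_pos: [0.5994, 0.1778, 0.1301]
ft_force: [-0.2, -0.4, -4.3]
grasp_force: 91.8
tool_pos: [0.5997, 0.1779, 0.1277]
ft_force: [-1.2, 0.1, 2.5]
grasp_force: 92.5
```

```bash
python3 -m jog '[[0,0,0,-0.05,0],[0,0,0,-0.05,0],[0,0,0,0,0]]'|grep -E 'pos|force'; python3 -m jog '[[0,0.01,-0.2,0,0],[0,0.01,-0.3,0,0],[0,0.01,-0.3,0,0]]'|grep -E 'pos|force';python3 -m jog '[[0,0.01,-0.3,0,0],[0,0.01,-0.3,0,0],[0,0.01,-0.3,0,0]]'|grep -E 'pos|force';python3 -m jog '[[0,0.01,-0.3,0,0],[0,0.01,-0.3,0,0]]'|grep -E 'pos|force'
```

```text
tool_pos: [0.5997, 0.178, 0.1251]
ft_force: [-3.0, -0.6, 7.3]
grasp_force: 93.2
tool_pos: [0.6006, 0.1543, 0.1255]
ft_force: [-3.8, 2.6, 10.1]
grasp_force: 93.8
tool_pos: [0.6017, 0.1268, 0.1257]
ft_force: [-2.9, 0.8, 7.6]
grasp_force: 93.9
tool_pos: [0.6023, 0.1088, 0.1254]
ft_force: [-2.2, 1.0, 6.9]
grasp_force: 93.8
```

```bash
python3 -m jog '[[0,0,0,-0.03,0],[0,0,0,-0.03,0],[0,0,0,0,0]]'|grep -E 'pos|force'; python3 -m jog '[[0,0.01,-0.3,0,0],[0,0.01,-0.3,0,0],[0,0.01,-0.3,0,0],[0,0.01,-0.3,0,0]]'|grep -E 'pos|force';python3 -m jog '[[0,0.01,-0.3,0,0],[0,0.01,-0.3,0,0],[0,0.01,-0.3,0,0],[0,0.01,-0.3,0,0]]'|grep -E 'pos|force';python3 -m jog '[[0,0.01,-0.3,0,0],[0,0.01,-0.3,0,0],[0,0.01,-0.3,0,0],[0,0.01,-0.3,0,0]]'|grep -E 'pos|force';python3 -m jog '[[0,0.01,-0.3,0,0],[0,0.01,-0.3,0,0],[0,0.01,-0.3,0,0],[0,0.01,-0.3,0,0]]'|grep -E 'pos|force'
```

```text
tool_pos: [0.6024, 0.1087, 0.1238]
ft_force: [-3.3, -0.8, 9.9]
grasp_force: 93.6
tool_pos: [0.6036, 0.0727, 0.1239]
ft_force: [-2.4, 0.7, 10.1]
grasp_force: 93.9
tool_pos: [0.605, 0.0372, 0.124]
ft_force: [-1.0, 1.1, 9.1]
grasp_force: 93.9
tool_pos: [0.6062, 0.0005, 0.124]
ft_force: [-1.4, 0.4, 9.0]
grasp_force: 93.9
tool_pos: [0.6075, -0.0355, 0.124]
ft_force: [-1.0, 0.9, 8.7]
grasp_force: 93.9
```

```bash
python3 -m jog '[[0,0,-0.3,-0.04,0],[0,0,0,0,0],[0,-0.01,0.3,0,0],[0,-0.01,0.3,0,0],[0,-0.01,0.3,0,0]]'|grep -E 'pos|force'; python3 -m jog '[[0,-0.01,0.3,0,0],[0,-0.01,0.3,0,0],[0,-0.01,0.3,0,0],[0,-0.01,0.3,0,0],[0,-0.01,0.3,0,0],[0,-0.01,0.3,0,0],[0,-0.01,0.3,0,0]]'|grep -E 'pos|force';python3 -m jog '[[0,-0.01,0.3,0,0],[0,-0.01,0.3,0,0],[0,-0.01,0.3,0,0],[0,-0.01,0.3,0,0],[0,-0.01,0.3,0,0],[0,-0.01,0.3,0,0],[0,-0.01,0.3,0,0]]'|grep -E 'pos|force'
```

```text
tool_pos: [0.6069, -0.0174, 0.1232]
ft_force: [-1.1, -0.7, 12.0]
grasp_force: 94.0
tool_pos: [0.6046, 0.046, 0.123]
ft_force: [-0.8, -0.9, 10.7]
grasp_force: 93.9
tool_pos: [0.6024, 0.1091, 0.123]
ft_force: [-1.4, -1.3, 11.5]
grasp_force: 94.0
```

```bash
python3 -m jog '[[0,0,0,0.4,0],[0,0,0,0.6,0],[0,-0.9,0.6,0,0],[0,-0.9,0.6,0,0],[0,-0.9,0.6,0,0],[0,-0.4,0.4,0,0],[0,0,0,-0.4,0],[0,0,0,-0.3,0],[0,0,0,-0.1,0],[0,0,0,-0.08,0],[0,0,0,-0.05,0],[0,0,0,0,0]]'; python3 -m jog '[[0,0.01,-0.2,0,0],[0,0.01,-0.3,0,0],[0,0.01,-0.3,0,0]]'|grep -E 'pos|force';python3 -m jog '[[0,0.01,-0.3,0,0],[0,0.01,-0.3,0,0],[0,0.01,-0.3,0,0]]'|grep -E 'pos|force';python3 -m jog '[[0,0.01,-0.3,0,0],[0,0.01,-0.2,0,0],[0,0,0,-0.03,0],[0,0,0,-0.03,0]]'|grep -E 'pos|force'
```

```text
time_s: 25.35
tool_pos: [0.5093, 0.1745, 0.1241]
tcp_rot: [[-0.999, -0.034, 0.001], [-0.034, 0.999, 0.0], [-0.001, 0.0, -1.0]]
ft_force: [-3.7, 0.2, 10.0]
opening: 0.289
grasp_force: 94.1
tool_pos: [0.5102, 0.1507, 0.1245]
ft_force: [-4.8, 3.1, 13.2]
grasp_force: 94.5
tool_pos: [0.5113, 0.1231, 0.1246]
ft_force: [-2.9, 0.6, 8.2]
grasp_force: 94.4
tool_pos: [0.5119, 0.1079, 0.1227]
ft_force: [-3.7, -0.0, 12.5]
grasp_force: 94.5
```

```bash
python3 -m jog '[[0,0.01,-0.3,0,0],[0,0.01,-0.3,0,0],[0,0.01,-0.3,0,0],[0,0.01,-0.3,0,0],[0,0.01,-0.3,0,0],[0,0.01,-0.3,0,0],[0,0.01,-0.3,0,0],[0,0.01,-0.3,0,0]]'|grep -E 'pos|force';python3 -m jog '[[0,0.01,-0.3,0,0],[0,0.01,-0.3,0,0],[0,0.01,-0.3,0,0],[0,0.01,-0.3,0,0],[0,0.01,-0.3,0,0],[0,0.01,-0.3,0,0],[0,0.01,-0.3,0,0],[0,0.01,-0.3,0,0]]'|grep -E 'pos|force';python3 -m jog '[[0,0.01,-0.3,0,0],[0,0,0,-0.04,0],[0,0,0,0,0]]'|grep -E 'pos|force'; python3 -m jog '[[0,-0.01,0.3,0,0],[0,-0.01,0.3,0,0],[0,-0.01,0.3,0,0],[0,-0.01,0.3,0,0],[0,-0.01,0.3,0,0],[0,-0.01,0.3,0,0],[0,-0.01,0.3,0,0],[0,-0.01,0.3,0,0]]'|grep -E 'pos|force';python3 -m jog '[[0,-0.01,0.3,0,0],[0,-0.01,0.3,0,0],[0,-0.01,0.3,0,0],[0,-0.01,0.3,0,0],[0,-0.01,0.3,0,0],[0,-0.01,0.3,0,0],[0,-0.01,0.3,0,0],[0,-0.01,0.3,0,0],[0,-0.01,0.3,0,0]]'|grep -E 'pos|force'
```

```text
tool_pos: [0.5145, 0.0365, 0.1229]
ft_force: [-2.8, 1.7, 12.2]
grasp_force: 94.7
tool_pos: [0.517, -0.0365, 0.123]
ft_force: [-2.5, 0.6, 10.9]
grasp_force: 94.6
tool_pos: [0.5174, -0.0458, 0.1219]
ft_force: [-2.0, 0.5, 13.1]
grasp_force: 94.6
tool_pos: [0.5149, 0.0272, 0.1219]
ft_force: [-3.0, -0.5, 13.2]
grasp_force: 94.7
tool_pos: [0.5121, 0.1084, 0.1219]
ft_force: [-4.0, -0.7, 13.9]
grasp_force: 94.7
```

Forces are steady, about 14–18 N. There is a sideways bias that could mean a slightly tilted drum, so I'll also roll crosswise along each row, which puts the whole load on one tile at a time.

```bash
python3 -m jog '[[0,0,0,0.4,0],[0,0,0,0.7,0],[0,-0.2,-0.2,0,-8],[0,-0.2,-0.2,0,-8],[0,-0.2,-0.2,0,-8],[0,-0.22,-0.19,0,-8],[0,0,0,0,-8],[0,0,0,0,-8],[0,0,0,0,-8],[0,0,0,0,-8],[0,0,0,0,-8],[0,0,0,0,-8]]'; python3 -m jog '[[0,0,0,0,-8],[0,0,0,-0.4,-2],[0,0,0,-0.3,0],[0,0,0,-0.15,0],[0,0,0,-0.1,0],[0,0,0,-0.05,0],[0,0,0,0,0],[0,0,0,-0.05,0],[0,0,0,0,0]]'
```

```text
time_s: 31.15
tool_pos: [0.4868, 0.0844, 0.1532]
tcp_rot: [[-0.201, 0.98, -0.001], [0.98, 0.201, -0.0], [-0.0, -0.001, -1.0]]
ft_force: [0.6, 0.2, -3.9]
opening: 0.289
grasp_force: 92.6
time_s: 32.05
tool_pos: [0.4878, 0.0848, 0.1235]
tcp_rot: [[-0.035, 0.999, 0.004], [0.999, 0.035, -0.001], [-0.001, 0.004, -1.0]]
ft_force: [-0.9, -1.0, 10.1]
opening: 0.286
grasp_force: 94.4
```

```bash
python3 -m jog '[[0,-0.2,-0.01,0,0],[0,-0.15,0,0,0],[0,0.3,0.01,0,0],[0,0.3,0.01,0,0],[0,0.3,0.01,0,0],[0,0.3,0.01,0,0],[0,0.3,0.01,0,0],[0,0.3,0.01,0,0],[0,0.3,0.01,0,0],[0,0.3,0.01,0,0]]'|grep -E 'pos|force';python3 -m jog '[[0,0.3,0.01,0,0],[0,0.3,0.01,0,0],[0,0.3,0.01,0,0],[0,0.3,0.01,0,0]]'|grep -E 'pos|force';python3 -m jog '[[0,0.3,0.01,0,0],[0,0.3,0.01,0,0],[0,0.3,0.01,0,0],[0,0.3,0.01,0,0],[0,0.3,0.01,0,0]]'|grep -E 'pos|force'
python3 -m jog '[[0,0,0,0.4,0],[0,0,0,0.6,0],[0,0.03,-0.9,0,0],[0,0.03,-0.9,0,0],[0,0.03,-0.9,0,0],[0,0,-0.64,0,0],[0,0,0,-0.4,0],[0,0,0,-0.3,0],[0,0,0,-0.15,0],[0,0,0,-0.1,0],[0,0,0,-0.05,0],[0,0,0,0,0]]'
```

```text
tool_pos: [0.5496, 0.0871, 0.1238]
ft_force: [-0.8, -1.2, 9.2]
grasp_force: 94.6
tool_pos: [0.5855, 0.0884, 0.1239]
ft_force: [-0.8, -0.7, 9.9]
grasp_force: 94.6
tool_pos: [0.6305, 0.09, 0.1239]
ft_force: [-0.9, 0.4, 10.2]
grasp_force: 94.6
time_s: 35.15
tool_pos: [0.6326, -0.0098, 0.1237]
tcp_rot: [[-0.036, 0.999, 0.003], [0.999, 0.036, -0.001], [-0.001, 0.003, -1.0]]
ft_force: [-0.6, -2.8, 10.3]
opening: 0.293
grasp_force: 94.6
```

```bash
python3 -m jog '[[0,0.05,0,0,0],[0,-0.2,0,0,0],[0,-0.3,-0.01,0,0],[0,-0.3,-0.01,0,0],[0,-0.3,-0.01,0,0],[0,-0.3,-0.01,0,0],[0,-0.3,-0.01,0,0],[0,-0.3,-0.01,0,0],[0,-0.3,-0.01,0,0],[0,-0.3,-0.01,0,0]]'|grep -E 'pos|force';python3 -m jog '[[0,-0.3,-0.01,0,0],[0,-0.3,-0.01,0,0],[0,-0.3,-0.01,0,0],[0,-0.3,-0.01,0,0]]'|grep -E 'pos|force';python3 -m jog '[[0,-0.3,-0.01,0,0],[0,-0.3,-0.01,0,0],[0,-0.3,-0.01,0,0],[0,-0.3,-0.01,0,0],[0,-0.2,0,0,0]]'|grep -E 'pos|force'
```

```text
tool_pos: [0.5562, -0.0124, 0.1239]
ft_force: [1.0, -2.5, 9.7]
grasp_force: 94.5
tool_pos: [0.5203, -0.0137, 0.1238]
ft_force: [-0.0, -2.5, 10.2]
grasp_force: 94.5
tool_pos: [0.4781, -0.015, 0.1238]
ft_force: [0.2, -3.4, 8.8]
grasp_force: 94.7
```

```bash
python3 -m jog '[[0,0,0,0.5,0],[0,0,0,1,0],[0,0,0,1,0],[0,0.1,1,0.05,8],[0,0.1,1,0,8],[0,0.1,1,0,8],[0,0.1,1,0,0],[0,0.1,1,0,0],[0,0.13,1,0,0],[0,0,1,0,0],[0,0,1,0,0],[0,0,1,0,0]]'|grep -E 'pos|force'; python3 -m jog '[[0,0,1,0,0],[0,0,1,0,0],[0,0,1,0,0],[0,0,1,0,0],[0,0,0.17,0,0],[0,0,0,-0.9,0],[0,0,0,-0.9,0],[0,0,0,-0.9,0],[0,0,0,-0.5,0],[0,0,0,-0.2,0],[0,0,0,-0.1,0],[0,0,0,0,0]]'
```

```text
tool_pos: [0.4951, 0.2571, 0.1982]
ft_force: [0.5, -0.6, -4.1]
grasp_force: 93.2
time_s: 39.45
tool_pos: [0.4961, 0.3804, 0.0941]
tcp_rot: [[-0.439, 0.899, 0.001], [0.899, 0.439, 0.0], [0.0, 0.001, -1.0]]
ft_force: [-0.6, -0.3, -4.4]
opening: 0.287
grasp_force: 93.5
```

```bash
python3 -m jog '[[0,0,0,-0.04,0],[0,0,0,0,0]]'|grep -E 'pos|force'; python3 -m jog '[[0.33,0,0,0,0],[0.36,0,0,0,0],[0.4,0,0,0,0],[0.45,0,0,0,0],[0.5,0,0,0,0],[0.55,0,0,0,0],[0.65,0,0,0,0],[0.8,0,0,0,0],[1,0,0,0,0],[1,0,0,0,0],[1,0,0,0,0],[1,0,0,0,0]]' 20; python3 -m jog '[[1,0,0,0.2,0],[1,0,0,0.4,0],[1,0,0,0.7,0],[1,0,0,1,0],[1,0,0,1,0],[1,0,-1,1,0],[1,0,-1,0.3,0],[1,0,-1,0,0],[1,0,-1,0,0],[1,0,0,0,0],[1,0,0,0,0]]'; python3 - <<'E'
from h import *
st(); a=[]
for n,c in (('side',(165,90,325,210)),('scene',(215,190,365,302)),('scene',(360,260,480,350)),('side',(210,180,370,300))):
    im=cams.get_image(n)[c[1]:c[3],c[0]:c[2]]; a.append(cv2.resize(im,(400,300),interpolation=cv2.INTER_CUBIC))
cv2.imwrite('pics/fin.png',np.vstack([np.hstack(a[:2]),np.hstack(a[2:])])[:,:,::-1])
E
```

```text
tool_pos: [0.4964, 0.3803, 0.0933]
ft_force: [-0.5, 0.4, -1.0]
grasp_force: 93.6
time_s: 40.85
tool_pos: [0.496, 0.3801, 0.0923]
tcp_rot: [[-0.438, 0.899, 0.0], [0.899, 0.438, -0.0], [-0.0, 0.0, -1.0]]
ft_force: [0.8, 0.6, -0.9]
opening: 0.998
grasp_force: 0.0
time_s: 41.95
tool_pos: [0.4963, 0.2597, 0.2315]
tcp_rot: [[-0.437, 0.899, 0.002], [0.899, 0.437, 0.001], [0.0, 0.002, -1.0]]
ft_force: [-0.1, 0.2, -0.3]
opening: 0.996
grasp_force: 0.0
41.95 [0.4963 0.2597 0.2315] [-0.1  0.2 -0.3] 0.996 0.0 yaw 115.9
```

View pics/fin.png

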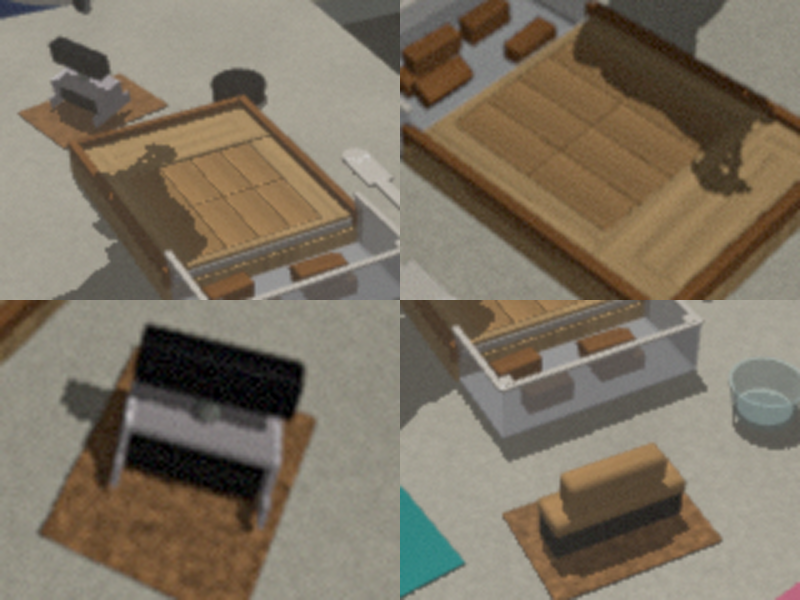

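The roller stands on its mat, the brush is upright on its own, the tiles look level, and the off-cuts are in the box. Handing in.

```bash
python3 -c "
from h import *
print(job_done())"
```

```text
the job is handed in; nothing more can be done
None
```

I've handed the job in at about 42 s: all five off-cuts are in the box, the brush is upright on its mat and the roller stands on its own. All eight tiles were rolled lengthways and crossways at about 12–18 N; the steady roller height and force say they are flush, though I had no direct reading of them. The tin, shoe horn and ramekin were not touched.

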